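Wind a clamping fixture shut with its loose crank

ROBOT

A 6-joint arm with a two-finger parallel gripper is mounted at the origin on a cart in front of the work surface, level with it; the furniture and walls round the work are solid. World frame = base frame: x ahead of the robot, y to its left, z up, the work surface at z = 0. Lengths are in m, angles in rad, forces in N, time in s.
With the tool pointing down it reaches from about 0.35 to 0.8 m from the base axis. Payload 7.3 kg.
Tool frame: the origin (TCP) lies on the mounting face of the last link; the fingertips stand 173 mm ahead of it and the grasp point (between the pads) lies 155 mm ahead of it (r.grasp_offset is the distance from the TCP to the grasp point, in m); z points along the fingers, y is the line along which they close (so a half turn about z gives the same grasp; the last joint's range is limited). The gripper opens to 85 mm and grips with 20 to 120 N. Pads are 22 mm wide; open, the fingers measure 114 mm over their backs; the gripper's body (76 mm by 85 mm) begins 54 mm behind the grasp point. The pads swing forward as they close: fully open they stand 13 mm farther back than shut.
Start: joints at [1.025, 0.342, 1.524, -0, 1.275, -0.146], TCP at [0.204, 0.484, 0.405] pointing down, gripper open.
Joint ranges: [-2.53, 2.53], [-0.77, 2.02], [0.04, 2.7], [-1, 4.14], [0.28, 2.66], [-3.11, 3.11]. Speed limits (rad/s): [2.57, 2.57, 3.14, 3.14, 3.14, 3.14].

INTERFACE

Orientations are given as a unit quaternion [w, x, y, z].
In Python, from station import r, imaging, ticket gives the robot as it stands.
- The arm moves only by the tool play_rows, never from a script. Its arguments are lists of equal length, an entry for each row: "fingers": the opening, from -1 (shut) to 1 (fully open), so that 0 is half open; "travel": the shift along the tool's x, y, z each as a share of 400 mm, from -1 to 1, a list of three; "rotation": the turn, a rotation vector about the tool's x, y, z each as a share of pi rad, from -1 to 1, a list of three. In form: {"fingers": [fingers, ...], "travel": [[tx, ty, tz], ...], "rotation": [[wx, wy, wz], ...]}. A call has 1 to 5 rows; each row shifts and turns the commanded pose from where the row before left it, along the tool's axes as they then stand; what a row does not reach is not made up. A row lasts 1/10 s, in which the tool goes at most 50 mm and 8.59 degrees, less where a joint would pass 70% of its speed; a pose out of reach is approached as far as the arm can. A call with a number of a shift or a turn outside -1 to 1 is refused whole. A call with a gripper value outside its range is refused whole. The fingers move at their own pace and stop on an object; the grip force is fixed at half the most. Time passes only in rows, so rows that do not move let the fingers close. It gives the time, the measured TCP pose, the force, the opening and the grip force at its end, in the units of the state.
- r.observe(): the state, without advancing time (a new reading comes with each control period).
- imaging.read_camera(name): name is "side" or "top"; returns the picture (384x512x3 uint8, red, green, blue); there is no depth.
- imaging.camera_info(name): a dict with "mtx" (3x3 intrinsics, pixels), "rvec" (rotation vector, rad) and "tvec" (3), from world to camera coordinates, as OpenCV has them. Camera axes: x right, y down, z forward; pixel columns grow to the right and rows downward; lengths in m; the calibration is good to about 2 mm. A picture is of the moment at which its call begins. camera_info takes no time and is no camera call.
- ticket.close_job(): hands the job in; it is judged then, once.
Trained networks look in the newest picture that a camera, given by its name, has taken for a name from the list of things; names that differ only in an ending like _2 or _b are one class to them, and where a whole thing is asked for, a point or a joint stands for the part that bears it (a point fixed in the world has none). Each returns a list of dicts, best first, with "p" (0 to 1); they miss things now and then, are a little off and sometimes report something else, mostly with a low value. They report only what shows in the picture. A call takes as long as a camera call. They do not tell look-alikes from the thing itself.
- imaging.find_in(label, camera): "centre" ([column, row] in pixels, amid what is visible of it).
- imaging.mark_of(label, camera): "centre" ([column, row] in pixels: a listed point, or the origin of a listed thing).
The state is a dict: "time_s": time; "qpos": joint angles; "joint_velocities": joint speeds; "joint_torque": joint torques, N m; "tool_pos": TCP position; "orientation": TCP orientation; "force": force on the tool from outside, world axes, zero at the start; "wrist_torque": the same for the moment, N m; "width": opening from 0.0 (shut) to 1.0 (fully open); "grasp_force": force on a finger pad.
Only numpy, scipy, OpenCV 4.12 (cv2) and the standard library are available. Lean on these libraries where they do the work, as an engineer would, in place of code of your own. Each camera call takes 0.05 s, during which the arm holds its last target. There are 200 camera calls.

TASK

Fit the loose crank onto the square shaft of the blue clamping fixture, fully home, feeling for the fit and never forcing it down. Then take the crank by its black spinning handle and wind it clockwise, round and round, until the red spring pad has pushed the steel tube against the fixed jaw and the pad is squeezed about half way back toward its jaw (the crank turns noticeably stiffer); stop there without crushing the spring, let go and leave the crank on the shaft. Leave the other things on the table where they are.

Things in the scene. Friction and masses are not known exactly. Their poses are not given: they have to be found in the camera images.
- fixture: Blue and dark steel clamping fixture, bolted down. Origin on the axis of its upright square shaft, at table height. Bed 90 wide (x), 18 thick, from y +40 to y -208. Gear head 76 x 72 round the origin, top at 58. At the -y end a locked fixed jaw, top at 52; its face lies between y -167 and -179, set differently each time, not measured. The moving jaw with the red spring pad lies between.
- shaft_top (a point): Centre of the top end of the upright square steel shaft, 14 x 14, at 86 above the table. Its axes are the fixture's, NOT the square's: the square's angle about the upright differs every time and is not measured; find it by feel or sight. The shaft drags with a steady 0.45 N m, holds where it is left and does not turn under a light rubbing press.
- shaft_seat (a point): Centre of the top of the brass collar (36 across) at the shaft's foot, 64 above the table: the crank's underside rests here when fully home. Shaft, collar and crank turn together; clockwise seen from above drives the jaw along fixture -y, 30 mm per full turn, and each 10 N of pinching adds 0.05 N m of load.
- pad: Red pad, 66 x 8 x 28, before the moving jaw on a spring (10 N per mm, solid after 11.5 mm squeeze; 12 mm gap to the jaw when unloaded). Origin at its middle, at the bed's top, axes as the fixture; its tube-side face is 4 mm further along fixture -y. 56 to 74 mm of jaw travel (1.8 to 2.5 turns) pinch the tube; then the pad stands still while the jaw comes up behind it.
- tube: Grey square steel tube offcut, 25 x 25 x 70, lying loose on the fixture's bed between red pad and fixed jaw, its length (its y axis) across the bed; origin at the centre of its underside. The jaw pushes it over and squares it; it need not be handled.
- crank: Loose steel crank, about 0.33 kg, lying upright on the table. Origin at the centre of the underside of its dark hub (30 x 30, 57 high, flats square to its axes), z up. Blind square socket below: 15.6 wide, 23.5 deep, mouth bevelled by 4.5 all round; it fits the shaft in any of four quarter turns. A flat bar 22 wide, 10 thick runs along +x at the bottom to the handle.
- crank_handle (a point): Middle of the crank's upright black handle, 60 mm from the hub's axis along the crank's +x, 36 above its underside. The handle is 18 thick, reaches from 10 to 57 above the underside and spins freely on its own upright axis.
- cleaner_bottle: Clear bottle with yellow cap, 66 x 66 x 164, standing at the back; bystander. Origin at the centre of its underside.
- tape_measure: Yellow tape measure, 74 x 36 x 60; bystander. Origin at the centre of its underside.
- cup_brush: Red and cream cup brush, 66 x 66 x 66; bystander. Origin at the centre of its underside.
Mind the look-alikes: they are no part of the job. What is shaped like the crank but green or purple is not meant. There is more than one size of the tube; the one meant has the size given above.

How it is judged:
By the outcome, as a careful person would: the job done as asked, in the order asked, and still so for the second after the job is handed in, with the robot touching nothing.
It also fails if it takes over 72 s, if anything falls off the work surface, if the arm or the gripper's body presses on something with over 40 N, if the wrist force passes 120 N, or if a joint passes its speed limit or range.

## Working session

There is one attempt and no reset: what is moved stays moved. The work goes in short steps, Python scripts to look and compute and a tool call to move; the robot and the scene stay as the last step left them, time stands still between calls to the robot, and variables do not carry over. Pictures are saved under pics/ and viewed, at most 10 in all, crops included, and the job is handed in when it is done.

Besides the shell and the picture viewer there is one more tool, called as name(argument=value, ...), one argument or row to a line, values as JSON. play_rows: Moves the arm, as the interface text tells. Its arguments: {"type":"object","properties":{"fingers":{"type":"array"},"travel":{"type":"array"},"rotation":{"type":"array"}},"required":["fingers","travel","rotation"]}

```bash
ls; mkdir -p pics; cat > h.py <<'E'
import numpy as np, cv2
from station import r, imaging, ticket
def cam(n):
    i=imaging.camera_info(n); R,_=cv2.Rodrigues(np.array(i["rvec"],float)); return np.array(i["mtx"],float),R,np.array(i["tvec"],float).reshape(3)
def ray(n,px):
    K,R,t=cam(n); d=R.T@np.linalg.inv(K)@np.array([px[0],px[1],1.]); return -R.T@t,d
def atz(n,px,z):
    o,d=ray(n,px); return o+d*(z-o[2])/d[2]
def proj(n,p):
    K,R,t=cam(n); q=K@(R@np.array(p,float)+t); return q[:2]/q[2]
def tri(pa,pb):
    (o1,d1),(o2,d2)=ray("top",pa),ray("side",pb)
    d1/=np.linalg.norm(d1);d2/=np.linalg.norm(d2)
    s=np.linalg.lstsq(np.c_[d1,-d2],o2-o1,rcond=None)[0]
    a,b=o1+d1*s[0],o2+d2*s[1]; return (a+b)/2,np.linalg.norm(a-b)
def pic(n): return cv2.cvtColor(imaging.read_camera(n),cv2.COLOR_RGB2BGR)
E
python3 - <<'E'
from h import *
for n in ("top","side"):
    im=pic(n); cv2.imwrite(f"pics/{n}0.png",im)
    for l in ("crank","crank_handle","shaft_top","fixture","tube","pad"):
        print(n,l,[(np.round(d["centre"],1).tolist(),round(d["p"],2)) for d in imaging.mark_of(l,n)[:5]])
    print(n,"C",np.round(-cam(n)[1].T@cam(n)[2],2))
print(r.observe(), r.grasp_offset)
E
```

```text
pics
top crank [([182.4, 223.4], 0.64), ([211.7, 247.2], 0.57), ([181.6, 193.1], 0.51), ([358.3, 200.2], 0.19)]
top crank_handle [([222.1, 256.8], 0.68), ([215.4, 152.3], 0.68), ([194.2, 236.5], 0.66), ([156.2, 191.6], 0.6)]
top shaft_top [([233.9, 201.1], 0.63), ([348.9, 225.0], 0.27)]
top fixture [([233.2, 204.2], 0.86)]
top tube [([272.5, 190.2], 0.64), ([268.8, 236.5], 0.48), ([234.6, 197.8], 0.18)]
top pad [([252.4, 198.5], 0.43), ([217.1, 152.7], 0.21), ([180.7, 192.9], 0.2)]
top C [ 0.32 -0.01  1.51]
side crank [([329.2, 257.2], 0.89), ([303.5, 276.1], 0.78), ([295.3, 171.6], 0.31)]
side crank_handle [([345.3, 230.4], 0.88), ([248.4, 286.1], 0.85), ([318.4, 257.6], 0.85)]
side shaft_top [([269.8, 204.7], 0.91)]
side fixture [([268.2, 237.8], 0.85)]
side tube [([262.9, 204.4], 0.83), ([312.6, 214.3], 0.56)]
side pad []
side C [0.5  1.12 0.68]
{'time_s': 0.7, 'qpos': array([ 1.02501443e+00,  3.41975647e-01,  1.52411926e+00, -1.96469103e-05,
        1.27538840e+00, -1.46030755e-01]), 'joint_velocities': array([-1.40368817e-03,  1.32360703e-03, -1.33078623e-03, -5.97345482e-04,
        1.46247860e-03,  4.72910419e-05]), 'joint_torque': array([-4.84356842e-04, -4.33456528e+01, -2.46235085e+01, -4.37754443e-05,
        1.94515010e-04,  1.92302690e-05]), 'tool_pos': array([0.20431788, 0.48360392, 0.40472742]), 'orientation': array([2.73788469e-05, 1.98544576e-01, 9.80091857e-01, 4.82497887e-05]), 'force': array([-0.61581041,  0.12560625,  0.24411251]), 'wrist_torque': array([-0.04357386,  0.00080847, -0.03846559]), 'grasp_force': 0.0, 'width': 0.9982427653035902} 0.1547
```

```bash
python3 - <<'E'
import cv2
a=cv2.imread("pics/top0.png")[130:290,130:380]; b=cv2.imread("pics/side0.png")[120:320,200:400]
cv2.imwrite("pics/topc.png",cv2.resize(a,None,fx=3.2,fy=3.2,interpolation=cv2.INTER_CUBIC))
cv2.imwrite("pics/sidec.png",cv2.resize(b,None,fx=3,fy=3,interpolation=cv2.INTER_CUBIC))
E
```

```text
(no output)
```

View pics/topc.png

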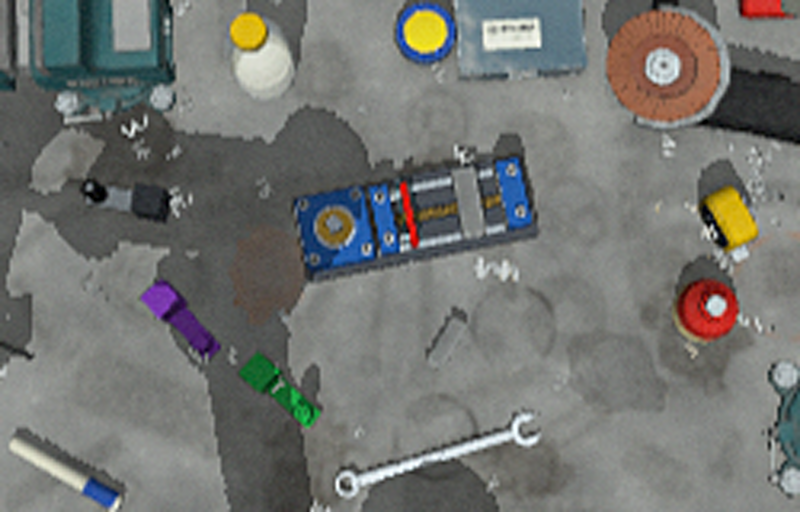

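View pics/sidec.png

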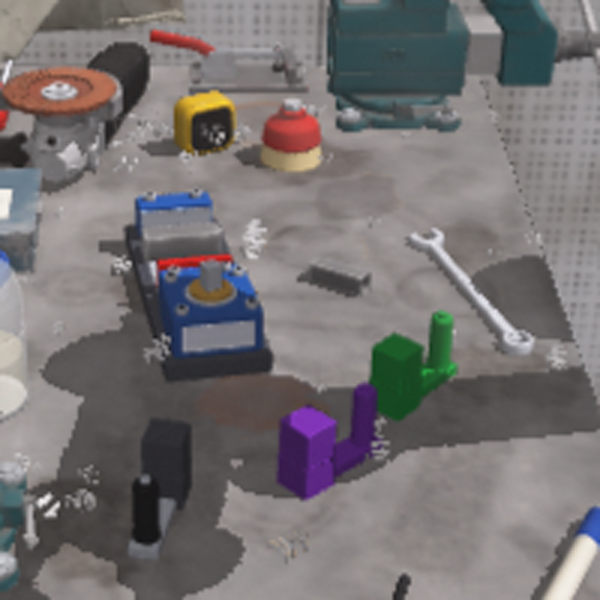

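The top crop shows the true crank: dark hub at about px (177,192) and black handle at about (160,189). The look-alikes are purple (180,222) and green (211,247). The real tube is on the fixture bed at (276,192), and a smaller offcut lies at (269,236). In the side view the crank's hub is at about (255,270) and its handle at (249,290). I choose the dark one.

```bash
python3 - <<'E'
from h import *
print("shaft tri",tri((233.9,201.1),(269.8,204.7)), "top@86",atz("top",(233.9,201.1),.086),"side@86",atz("side",(269.8,204.7),.086))
print("handle tri",tri((156.2,191.6),(248.4,286.1)),atz("top",(156.2,191.6),.036),atz("side",(248.4,286.1),.036))
print("crank org top",atz("top",(181.6,193.1),0))
T=cv2.imread("pics/top0.png");S=cv2.imread("pics/side0.png")
h=cv2.cvtColor(T,cv2.COLOR_BGR2HSV)
m=cv2.inRange(h,(100,150,60),(125,255,255)); m[:175]=0;m[225:]=0;m[:,:215]=0;m[:,305:]=0
ys,xs=np.nonzero(m); w=np.array([atz("top",p,.055)[:2] for p in zip(xs,ys)])
rc=cv2.minAreaRect(w.astype(np.float32)*1000); print("blue rect",rc)
# dark hub
for n,I,(x0,y0,x1,y1) in (("top",T,(150,180,190,205)),("side",S,(235,255,270,310))):
    g=I[y0:y1,x0:x1].max(2); k=(g<62).astype(np.uint8)
    print(n); c,l,s,ce=cv2.connectedComponentsWithStats(k)
    for i in range(1,c):
        if s[i,4]>8: print(s[i]+[x0,y0,0,0,0],ce[i]+[x0,y0])
A=cv2.resize(T[175:210,145:255],None,fx=7,fy=7,interpolation=cv2.INTER_NEAREST)
B=cv2.resize(S[250:310,235:275],None,fx=7,fy=7,interpolation=cv2.INTER_NEAREST)
out=np.zeros((600,800,3),np.uint8); out[:245,:770]=A; 
B=cv2.resize(S[258:308,235:275],None,fx=7,fy=7,interpolation=cv2.INTER_NEAREST); out[248:598,:280]=B
C=cv2.resize(S[180:230,240:300],None,fx=7,fy=7,interpolation=cv2.INTER_NEAREST); out[248:598,290:710]=C
cv2.imwrite("pics/close.png",out)
E
```

```text
shaft tri (array([0.51714643, 0.05456343, 0.09165143]), np.float64(0.00983931043298281)) top@86 [0.51297131 0.05506228 0.086     ] side@86 [0.52225242 0.04289663 0.086     ]
handle tri (array([0.55391026, 0.31403653, 0.04502642]), np.float64(0.011434236455483898)) [0.54956182 0.31610482 0.036     ] [0.56048584 0.301281   0.036     ]
crank org top [0.55086203 0.23750156 0.        ]
blue rect ((534.1964721679688, -25.208724975585938), (76.44723510742188, 234.21829223632812), 11.869632720947266)
top
[155 185   9   9  42] [159.         189.16666667]
[171 187  13  13 121] [176.72727273 192.97520661]
side
[243 260  21  42 582] [253.27319588 278.20618557]
```

View pics/close.png

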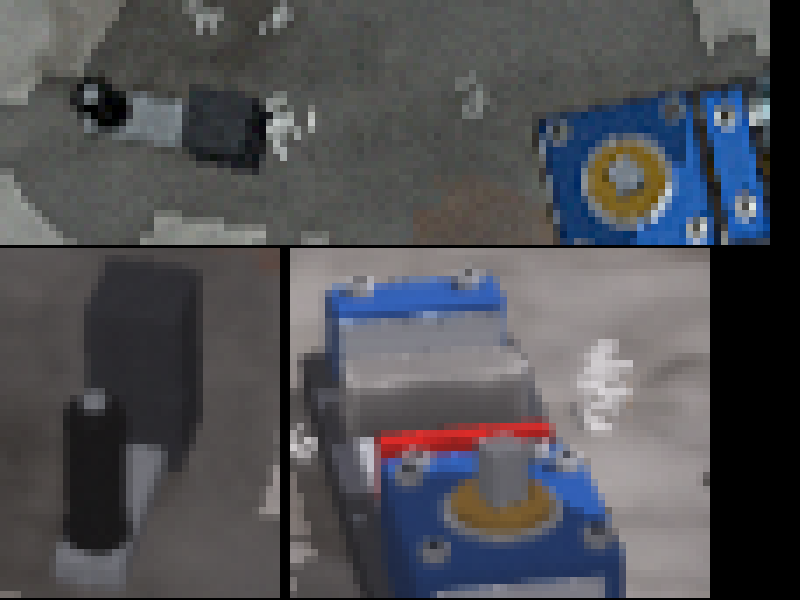

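```bash
python3 - <<'E'
from h import *
f=lambda x,y,ox,oy:(x/7+ox-.5,y/7+oy-.5)
st=f(627,175,145,175); ss=f(505,443-248,240,180)
print("shaft",atz("top",st,.086),atz("side",ss,.086),tri(st,ss))
ht=f(90,97,145,175); hs=f(95,400-248,235,258)
print("handle",atz("top",ht,.057),atz("side",hs,.057),tri(ht,hs))
for nm,p in (("tl",(190,88)),("tr",(258,96)),("br",(254,150)),("bl",(184,147))):
    print("hub top",nm,atz("top",f(*p,145,175),.057)[:2])
for nm,p in (("l",(90,300)),("m",(105,262)),("r",(200,268)),("nr",(183,310))):
    print("hub side",nm,atz("side",f(p[0],p[1]-248,235,258),.057)[:2])
for p in ((482,480),(494,505),(527,495)):
    print("shaft corner z.066",atz("side",f(p[0]-290,p[1]-248,240,180),.066)[:2])
for p in ((540,122),(700,90)): print("gear head corners",atz("top",f(*p,145,175),.058)[:2])
print(proj("side",[.52,.05,.086]),proj("side",[.52,.05,.064]))
E
```

```text
shaft [0.51814841 0.05459595 0.086     ] [0.41945818 0.05327268 0.086     ] (array([0.46785677, 0.06075275, 0.10057805]), np.float64(0.09652822123872123))
handle [0.55702639 0.30811276 0.057     ] [0.56054285 0.30563397 0.057     ] (array([0.5586196 , 0.30780128, 0.05832525]), np.float64(0.003582043953603669))
hub top tl [0.56171021 0.26144889]
hub top tr [0.55818385 0.22945188]
hub top br [0.53258076 0.23042487]
hub top bl [0.53371657 0.26317447]
hub side l [0.56508833 0.25650057]
hub side m [0.56169561 0.23652893]
hub side r [0.53223141 0.2387308 ]
hub side nr [0.5366193  0.26066664]
shaft corner z.066 [0.52922397 0.04778768]
shaft corner z.066 [0.52452426 0.06525089]
shaft corner z.066 [0.51306265 0.05791163]
gear head corners [0.54682757 0.09699162]
gear head corners [0.56266378 0.02232668]
[270.6481047  206.10859805] [270.6126567  213.84077586]
```

```bash
cat >> h.py <<'E'
from scipy.spatial.transform import Rotation as Ro
import sys
def Rt(yaw): # tool down, tool y axis at yaw (deg)
    a=np.radians(yaw); y=np.array([np.cos(a),np.sin(a),0]); z=np.array([0,0,-1.]); return np.c_[np.cross(y,z),y,z]
def state():
    o=r.observe(); q=o["orientation"]; R=Ro.from_quat([q[1],q[2],q[3],q[0]]).as_matrix()
    return o,R,np.array(o["tool_pos"])+R[:,2]*r.grasp_offset
def show():
    o,R,g=state(); print("t",round(o["time_s"],2),"grasp",np.round(g,4),"yaw",round(np.degrees(np.arctan2(R[1,1],R[0,1])),1),"F",np.round(o["force"],1),"M",np.round(o["wrist_torque"],2),"w",round(o["width"],3),"gf",round(o["grasp_force"],1),"q",np.round(o["qpos"],2)); return o,R,g
def rows(R,g,pts,nd=4):
    """pts: list of (grasp xyz, yaw); one row each, grasp-point moves (TCP rotates about its z, so same)"""
    T=[];W=[]
    for p,y in pts:
        T.append(np.round(R.T@(np.array(p)-g)/.4,nd).tolist()); W.append(np.round(Ro.from_matrix(R.T@Rt(y)).as_rotvec()/np.pi,nd).tolist()); R=Rt(y); g=np.array(p)
    print("travel",T[:5]);print("rot",W[:5]); 
    if len(T)>5: print("travel",T[5:10]);print("rot",W[5:10])
def line(p,yaw,n):
    o,R,g=show(); y0=np.degrees(np.arctan2(R[1,1],R[0,1])); d=(yaw-y0+180)%360-180
    rows(R,g,[(g+(np.array(p)-g)*k/n,y0+d*k/n) for k in range(1,n+1)])
E
python3 -c "
from h import *
line([.548,.247,.14],-9.5,10)"
```

```text
t 0.7 grasp [0.2043 0.4836 0.25  ] yaw 67.1 F [-0.6  0.1  0.2] M [-0.04  0.   -0.04] w 0.998 gf 0.0 q [ 1.03  0.34  1.52 -0.    1.28 -0.15]
travel [[-0.1022, -0.0211, 0.0275], [-0.1041, -0.0072, 0.0275], [-0.1041, 0.0067, 0.0275], [-0.1023, 0.0205, 0.0275], [-0.0986, 0.034, 0.0275]]
rot [[0.0, 0.0, 0.0426], [0.0, 0.0, 0.0426], [0.0, 0.0, 0.0426], [0.0, 0.0, 0.0426], [0.0, 0.0, 0.0426]]
travel [[-0.0932, 0.0468, 0.0275], [-0.0862, 0.0588, 0.0275], [-0.0776, 0.0698, 0.0275], [-0.0676, 0.0795, 0.0275], [-0.0564, 0.0878, 0.0275]]
rot [[0.0, 0.0, 0.0426], [0.0, 0.0, 0.0426], [0.0, 0.0, 0.0426], [0.0, 0.0, 0.0426], [0.0, 0.0, 0.0426]]
```

play_rows(
  fingers=[1, 1, 1, 1, 1],
  travel=[
    [-0.1022, -0.0211, 0.0275],
    [-0.1041, -0.0072, 0.0275],
    [-0.1041, 0.0067, 0.0275],
    [-0.1023, 0.0205, 0.0275],
    [-0.0986, 0.034, 0.0275],
  ],
  rotation=[
    [0, 0, 0.0426],
    [0, 0, 0.0426],
    [0, 0, 0.0426],
    [0, 0, 0.0426],
    [0, 0, 0.0426],
  ],
)

```text
time_s: 1.2
tool_pos: [0.3774, 0.3642, 0.3495]
orientation: [0.0, 0.512, 0.859, 0.0]
force: [0.1, 1.6, 0.1]
width: 0.999
grasp_force: 0.0
```

play_rows(
  fingers=[1, 1, 1, 1, 1],
  travel=[
    [-0.0932, 0.0468, 0.0275],
    [-0.0862, 0.0588, 0.0275],
    [-0.0776, 0.0698, 0.0275],
    [-0.0676, 0.0795, 0.0275],
    [-0.0564, 0.0878, 0.0275],
  ],
  rotation=[
    [0, 0, 0.0426],
    [0, 0, 0.0426],
    [0, 0, 0.0426],
    [0, 0, 0.0426],
    [0, 0, 0.0426],
  ],
)

```text
time_s: 1.7
tool_pos: [0.5493, 0.2455, 0.2943]
orientation: [-0.0, 0.766, 0.643, 0.0]
force: [-0.3, 1.0, 0.3]
width: 0.999
grasp_force: 0.0
```

```bash
python3 -c "
from h import *
line([.548,.247,.040],-9.5,5)"
```

```text
t 1.7 grasp [0.5493 0.2456 0.1396] yaw -9.9 F [-0.3  1.   0.3] M [ 0.04  0.03 -0.02] w 0.999 gf 0.0 q [0.29 0.58 1.45 0.   1.11 0.47]
travel [[0.0006, -0.0008, 0.0498], [0.0006, -0.0008, 0.0498], [0.0006, -0.0008, 0.0498], [0.0006, -0.0008, 0.0498], [0.0006, -0.0008, 0.0498]]
rot [[0.0001, -0.0001, -0.0005], [0.0, 0.0, -0.0005], [0.0, 0.0, -0.0005], [0.0, 0.0, -0.0005], [0.0, 0.0, -0.0005]]
```

play_rows(
  fingers=[1, 1, 1, 1, 1],
  travel=[
    [0.0, -0.003, 0.05],
    [0, 0, 0.05],
    [0, 0, 0.05],
    [0, 0, 0.05],
    [0, 0, 0.05],
  ],
  rotation=[
    [0, 0, -0.002],
    [0, 0, 0],
    [0, 0, 0],
    [0, 0, 0],
    [0, 0, 0],
  ],
)

```text
time_s: 2.2
tool_pos: [0.5468, 0.2468, 0.1939]
orientation: [0.0, 0.762, 0.648, 0.0]
force: [-0.0, 0.2, -0.8]
width: 0.999
grasp_force: 0.0
```

play_rows(
  fingers=[-1, -1, -1, -1, -1],
  travel=[
    [0, 0, 0],
    [0, 0, 0],
    [0, 0, 0],
    [0, 0, 0],
    [0, 0, 0],
  ],
  rotation=[
    [0, 0, 0],
    [0, 0, 0],
    [0, 0, 0],
    [0, 0, 0],
    [0, 0, 0],
  ],
)

```text
time_s: 2.7
tool_pos: [0.5473, 0.247, 0.1962]
orientation: [0.001, 0.762, 0.648, 0.001]
force: [0.1, -0.2, 5.0]
width: 0.346
grasp_force: 59.9
```

play_rows(
  fingers=[-1, -1, -1, -1, -1],
  travel=[
    [0, 0, 0],
    [0, 0, 0],
    [0, 0, 0],
    [0, 0, 0],
    [0, 0, 0],
  ],
  rotation=[
    [0, 0, 0],
    [0, 0, 0],
    [0, 0, 0],
    [0, 0, 0],
    [0, 0, 0],
  ],
)

```text
time_s: 3.2
tool_pos: [0.5473, 0.247, 0.1962]
orientation: [0.001, 0.762, 0.648, 0.001]
force: [-0.1, -0.3, 5.9]
width: 0.345
grasp_force: 60.1
```

```bash
python3 -c "
from h import *
o,R,g=show()
a=pic('side');b=pic('top')
cv2.imwrite('pics/s1.png',a);cv2.imwrite('pics/t1.png',b)
print([(d['centre'],d['p']) for d in imaging.mark_of('crank_handle','side')],[(d['centre'],d['p']) for d in imaging.mark_of('crank_handle','top')])
A=cv2.resize(a[240:310,220:290],None,fx=7,fy=7,interpolation=cv2.INTER_NEAREST);B=cv2.resize(b[170:215,140:185],None,fx=7,fy=7,interpolation=cv2.INTER_NEAREST)
o=np.zeros((490,800,3),np.uint8);o[:490,:490]=A;o[:315,485:]=B;cv2.imwrite('pics/c1.png',o)
"
```

```text
t 3.2 grasp [0.5477 0.2472 0.0415] yaw -9.2 F [-0.1 -0.3  5.9] M [-0.07  0.   -0.  ] w 0.345 gf 60.1 q [ 0.3   0.7   1.54 -0.    0.9   0.46]
[([345.5, 232.9], 0.92), ([317.2, 256.0], 0.91), ([248.0, 287.7], 0.78)] [([222.4, 258.9], 0.73), ([195.7, 237.6], 0.6)]
```

View pics/c1.png

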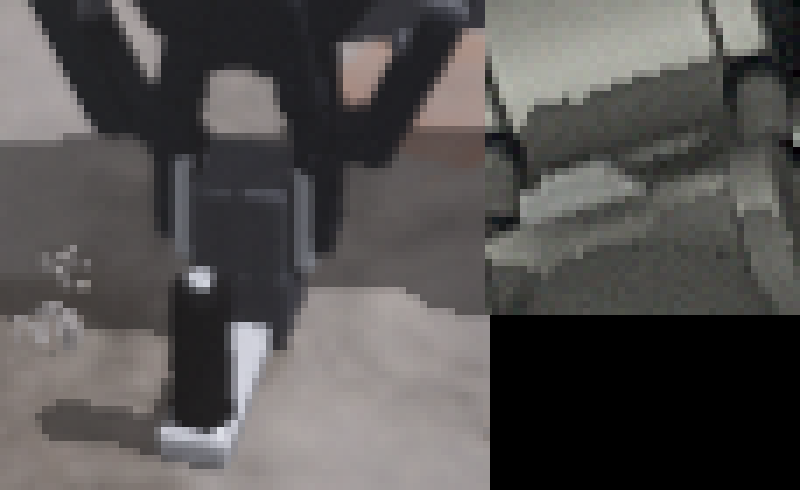

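```bash
python3 -c "
from h import *
S=cv2.cvtColor(cv2.imread('pics/side0.png'),cv2.COLOR_BGR2GRAY)
for y in range(204,218): print(y,S[y,264:279])
T=cv2.cvtColor(cv2.imread('pics/top0.png'),cv2.COLOR_BGR2GRAY)
for y in range(195,206): print(y,T[y,228:242])
for a in (0,15,25,30,45,60,75):
    c=[np.array([.5185+.0099*np.cos(t),.0535+.0099*np.sin(t)]) for t in np.radians(a+45+90*np.arange(4))]
    print(a,[np.round(proj('side',[*p,.072]),1).tolist() for p in c],[np.round(proj('top',[*p,.086]),1).tolist() for p in c])
line([.5477,.2472,.16],-9.2,3)
rows(Rt(-9.2),np.array([.5477,.2472,.16]),[(np.array([.5477,.2472,.16])+(np.array([.5185,.0535,.16])-np.array([.5477,.2472,.16]))*k/6,-9.2+34.2*k/6) for k in range(1,7)])
"
```

```text
204 [ 74  75  74  73  74  76  76  77  80  88  84  80 101 135 137]
205 [ 82  81  83  92  89  90  93  94  94  95  94  93 101 120 140]
206 [ 94  96  95  95  88 104 115 105  79  77  73  71  75  99 142]
207 [ 72  72  88 132 115 116 118 118 120 104  99  88 137  80 123]
208 [ 64  64  69 103 119 120 120 122 120 107 109 148 173  94 129]
209 [ 92  91  86  88  99 112 108 104 104 100  97 135 152 123 138]
210 [ 93  93  91  88  90 101 103 101 100  96  78  97  95  99 136]
211 [ 88  92  90  89  91  98 101 102 100  96  80  87  62  68 102]
212 [ 64  69  78  88  91  96 101 101  99  96  81  89  84  85  92]
213 [ 74  87  89  86  90  97 101 100 100  96  83  97  91  91  92]
214 [ 90  94  91  87  89  97 101 100 100  96  82  95 100 110  91]
215 [ 95  94  93  90  90  97 101  99  99 101  82  94  99 109 100]
216 [ 94  94  93  92  87  98 105  96  88  97  91  94  93  95 108]
217 [ 90  93  94  94  91  89 100  96  94  94  94  93  86  94 110]
195 [ 47  44  75 102 132  98 112 109 121 115 101  62  54  55]
196 [ 45  83 108 104 104  92  97  91  99 112 126 106  47  48]
197 [ 57 113 104  95  80 124 111 100  95  92 104 129
[... 1316 characters left out ...]
13.5], [274.7, 210.8], [269.3, 210.0], [267.7, 212.7]] [[231.7, 200.9], [235.9, 202.1], [237.1, 197.9], [232.9, 196.7]]
t 3.4 grasp [0.5477 0.2472 0.0415] yaw -9.2 F [-0.3 -0.7  6.5] M [-0.09  0.04 -0.01] w 0.343 gf 60.1 q [0.3  0.7  1.54 0.   0.9  0.46]
travel [[0.0002, 0.0003, -0.0987], [0.0, -0.0, -0.0987], [0.0, -0.0, -0.0987]]
rot [[0.0008, -0.0004, -0.0], [0.0, 0.0, -0.0], [0.0, 0.0, -0.0]]
travel [[-0.0816, 0.0009, 0.0], [-0.0813, -0.0072, 0.0], [-0.0802, -0.0153, 0.0], [-0.0783, -0.0231, 0.0], [-0.0756, -0.0308, 0.0]]
rot [[0.0, 0.0, -0.0317], [0.0, 0.0, -0.0317], [0.0, 0.0, -0.0317], [0.0, 0.0, -0.0317], [0.0, 0.0, -0.0317]]
travel [[-0.0722, -0.0382, 0.0]]
rot [[0.0, 0.0, -0.0317]]
```

play_rows(
  fingers=[-1, -1, -1],
  travel=[
    [0, 0, -0.08],
    [0, 0, -0.105],
    [0, 0, -0.111],
  ],
  rotation=[
    [0.0008, -0.0004, 0],
    [0, 0, 0],
    [0, 0, 0],
  ],
)

```text
time_s: 3.7
tool_pos: [0.5463, 0.2468, 0.3131]
orientation: [-0.001, 0.762, 0.648, -0.003]
force: [1.4, 0.2, -4.4]
width: 0.341
grasp_force: 60.2
```

play_rows(
  fingers=[-1, -1, -1, -1, -1],
  travel=[
    [-0.0816, 0.0009, 0.0],
    [-0.0813, -0.0072, 0.0],
    [-0.0802, -0.0153, 0.0],
    [-0.0783, -0.0231, 0.0],
    [-0.0756, -0.0308, 0.0],
  ],
  rotation=[
    [0, 0, -0.0317],
    [0, 0, -0.0317],
    [0, 0, -0.0317],
    [0, 0, -0.0317],
    [0, 0, -0.0317],
  ],
)

```text
time_s: 4.2
tool_pos: [0.5218, 0.0844, 0.3129]
orientation: [-0.001, 0.577, 0.817, -0.002]
force: [0.8, -0.1, -3.4]
width: 0.345
grasp_force: 60.4
```

play_rows(
  fingers=[-1, -1, -1],
  travel=[
    [-0.0722, -0.0382, 0.0],
    [0, 0, 0],
    [0, 0, 0],
  ],
  rotation=[
    [0, 0, -0.0317],
    [0, 0, 0],
    [0, 0, 0],
  ],
)

```text
time_s: 4.5
tool_pos: [0.5175, 0.0527, 0.3131]
orientation: [-0.001, 0.538, 0.843, -0.001]
force: [-0.2, 0.0, -4.4]
width: 0.342
grasp_force: 60.3
```

```bash
python3 -c "
from h import *
line([.5195,.0533,.135],24.5,3)
a=pic('side');cv2.imwrite('pics/s2.png',a)
cv2.imwrite('pics/c2.png',cv2.resize(a[170:250,220:320],None,fx=6,fy=6,interpolation=cv2.INTER_CUBIC))
"
```

```text
t 4.5 grasp [0.5169 0.0526 0.1584] yaw 24.9 F [-0.2  0.  -4.4] M [ 0.04 -0.01 -0.04] w 0.342 gf 60.3 q [-0.05  0.43  1.67 -0.    1.05 -0.48]
travel [[-0.0004, 0.0022, 0.0195], [-0.0004, 0.0022, 0.0195], [-0.0004, 0.0022, 0.0195]]
rot [[-0.0011, -0.0004, 0.0006], [0.0, 0.0, 0.0006], [0.0, 0.0, 0.0006]]
```

View pics/c2.png

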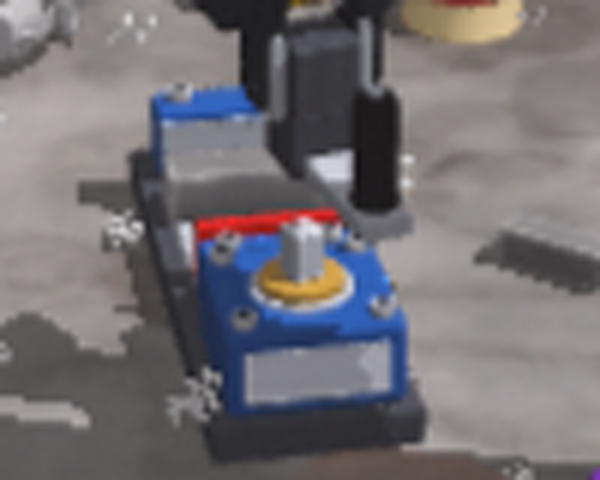

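```bash
python3 -c "
from h import *
for f in ('side0','s2'):
  S=cv2.imread(f'pics/{f}.png')
  for y in (208,210,211,212,213,214,215): print(y,S[y,264:278].tolist() if y==212 else S[y,264:278].max(1)-0, (S[y,264:278].max(1).astype(int)-S[y,264:278].min(1)))
"
```

```text
208 [141 134  99 109 126 125 126 129 125 111 114 155 185 148] [110 100  44   7   8   6   7   8   7   7   6   9  14  74]
210 [183 179 150  92  95 105 108 105 105 104 106 132 143 132] [133 127  85   5   6   5   6   5   6  10  39  49  67  47]
211 [174 178 148  93  95 102 106 106 106 112 144 163 113 105] [125 125  83   5   5   5   6   5   7  20  94 110  73  51]
212 [[122, 66, 39], [122, 70, 46], [102, 78, 68], [92, 88, 88], [95, 90, 90], [102, 95, 96], [105, 100, 100], [105, 100, 100], [105, 98, 99], [108, 96, 93], [132, 83, 57], [177, 93, 48], [166, 88, 46], [167, 88, 48]] [ 83  76  34   4   5   7   5   5   7  15  75 129 120 119]
213 [ 79 105 101  91  94 102 106 105 106  99  94 108 159 180] [  7  42  30   6   5   6   6   6   7   4  24  15 100 132]
214 [111 118 106  92  94 102 106 106 105  98 102 118 106 165] [59 69 42  6  6  6  6  7  6  3 57 64  9 79]
215 [121 119 115  98  95 102 107 104 105 102 102 119 120 117] [74 73 61 20  6  6  7  6  7  2 56 72 59  9]
208 [144 138 101 112 140 182 217 221 233 200 127 160 190 142] [115 104  44   6   8  10  10  11   6  10   8  10  15  72]
210 [189 185 
[... 170 characters left out ...]
129 129  87   6   5   7   9   9   9  21 100 113  77  54]
212 [[183, 95, 50], [177, 100, 59], [133, 106, 90], [95, 90, 91], [97, 92, 92], [116, 110, 109], [160, 152, 151], [158, 150, 149], [160, 151, 150], [160, 147, 143], [163, 119, 95], [182, 96, 48], [171, 89, 47], [171, 90, 49]] [133 118  43   5   5   7   9   9  10  17  68 134 124 122]
213 [128 111 107  95  98 117 160 159 160 157 183 178 170 185] [ 43  17  24   6   6   7  10   9  11   5  73  54  94 136]
214 [117 122 110  95  98 116 158 158 159 159 198 209 184 176] [ 53  71  44   7   6   7  10  11  10   9 108 129  67  67]
215 [125 123 118 100  98 116 159 157 162 175 200 212 211 188] [ 76  74  62  20   7   7  10  10   9   6 111 138 116  24]
```

```bash
python3 -c "
from h import *
line([.520,.0533,.131],34,4)
"
```

```text
t 4.55 grasp [0.5171 0.0533 0.1585] yaw 24.9 F [ 0.5  0.9 -5.1] M [-0.08  0.03 -0.02] w 0.342 gf 60.3 q [-0.04  0.43  1.67 -0.    1.05 -0.48]
travel [[-0.0008, 0.0017, 0.0172], [-0.0008, 0.0016, 0.0172], [-0.0009, 0.0016, 0.0172], [-0.001, 0.0015, 0.0172]]
rot [[-0.001, -0.0004, -0.0126], [0.0, 0.0, -0.0126], [0.0, 0.0, -0.0126], [0.0, 0.0, -0.0126]]
```

play_rows(
  fingers=[-1, -1, -1, -1, -1],
  travel=[
    [-0.0008, 0.0017, 0.0172],
    [-0.0008, 0.0016, 0.0172],
    [-0.0009, 0.0016, 0.0172],
    [-0.001, 0.0015, 0.0172],
    [0, 0, 0],
  ],
  rotation=[
    [-0.0008, 0, -0.0126],
    [0, 0, -0.0126],
    [0, 0, -0.0126],
    [0, 0, -0.0126],
    [0, 0, 0],
  ],
)

```text
time_s: 5.05
tool_pos: [0.5204, 0.0544, 0.2848]
orientation: [-0.001, 0.468, 0.884, -0.0]
force: [0.3, -0.8, -4.2]
width: 0.345
grasp_force: 60.4
```

```bash
python3 -c "
from h import *
show()
a=pic('side');cv2.imwrite('pics/s3.png',a)
cv2.imwrite('pics/c3.png',cv2.resize(a[170:240,230:310],None,fx=7,fy=7,interpolation=cv2.INTER_CUBIC))
"
```

```text
t 5.05 grasp [0.52   0.0545 0.1301] yaw 34.2 F [ 0.3 -0.8 -4.2] M [-0.04 -0.05 -0.04] w 0.345 gf 60.4 q [-0.04  0.47  1.69  0.    0.98 -0.64]
```

View pics/c3.png

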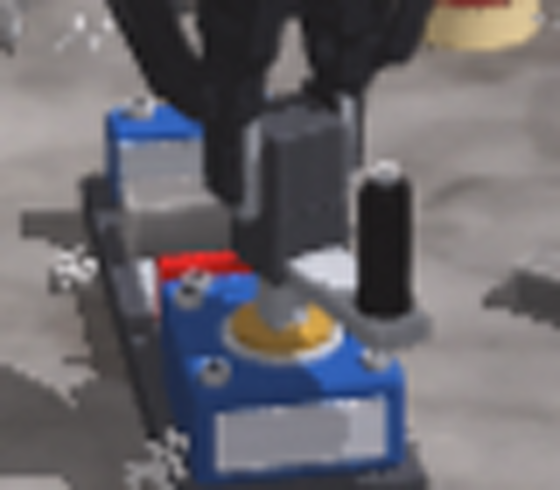

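play_rows(
  fingers=[-1, -1, -1, -1, -1],
  travel=[
    [0, 0, 0.005],
    [0, 0, 0.005],
    [0, 0, 0.004],
    [0, 0, 0],
    [0, 0, 0],
  ],
  rotation=[
    [0, 0, 0],
    [0, 0, 0],
    [0, 0, 0],
    [0, 0, 0],
    [0, 0, 0],
  ],
)

```text
time_s: 5.6
tool_pos: [0.5206, 0.0532, 0.2803]
orientation: [-0.0, 0.469, 0.883, 0.0]
force: [-0.1, 0.5, -4.5]
width: 0.34
grasp_force: 60.4
```

play_rows(
  fingers=[-1, -1, -1, -1],
  travel=[
    [0, 0, 0.004],
    [0, 0, 0.003],
    [0, 0, 0],
    [0, 0, 0],
  ],
  rotation=[
    [0, 0, 0],
    [0, 0, 0],
    [0, 0, 0],
    [0, 0, 0],
  ],
)

```text
time_s: 6.0
tool_pos: [0.5209, 0.0533, 0.2777]
orientation: [0.0, 0.469, 0.883, 0.0]
force: [0.9, 1.7, -2.5]
width: 0.343
grasp_force: 60.7
```

play_rows(
  fingers=[-1, -1, -1, -1],
  travel=[
    [0, 0, 0.004],
    [0, 0, 0.003],
    [0, 0, 0],
    [0, 0, 0],
  ],
  rotation=[
    [0, 0, 0],
    [0, 0, 0],
    [0, 0, 0],
    [0, 0, 0],
  ],
)

```text
time_s: 6.4
tool_pos: [0.521, 0.0533, 0.2746]
orientation: [0.0, 0.469, 0.883, 0.001]
force: [5.1, 1.9, -4.6]
width: 0.342
grasp_force: 60.5
```

```bash
python3 -c "
from h import *
show()"
```

```text
t 6.4 grasp [0.5212 0.0534 0.1199] yaw 34.1 F [ 5.1  1.9 -4.6] M [ 0.42 -0.97  0.07] w 0.342 gf 60.5 q [-0.04  0.48  1.7   0.    0.96 -0.64]
```

play_rows(
  fingers=[-1, -1, -1, -1],
  travel=[
    [-0.0009, 0.003, 0],
    [0, 0, 0.005],
    [0, 0, 0.005],
    [0, 0, 0],
  ],
  rotation=[
    [0, 0, 0],
    [0, 0, 0],
    [0, 0, 0],
    [0, 0, 0],
  ],
)

```text
time_s: 6.8
tool_pos: [0.5216, 0.0536, 0.2701]
orientation: [-0.001, 0.469, 0.883, -0.0]
force: [1.8, 2.6, -5.2]
width: 0.344
grasp_force: 60.5
```

```bash
python3 -c "
from h import *
show()"
```

```text
t 6.8 grasp [0.5214 0.0537 0.1154] yaw 34.1 F [ 1.8  2.6 -5.2] M [ 0.18 -0.42 -0.08] w 0.344 gf 60.5 q [-0.04  0.49  1.71  0.    0.95 -0.64]
```

play_rows(
  fingers=[-1, -1, -1, -1, -1],
  travel=[
    [0.0007, 0.0017, 0.005],
    [0, 0, 0.006],
    [0, 0, 0.006],
    [0, 0, 0.004],
    [0, 0, 0],
  ],
  rotation=[
    [0, 0, 0],
    [0, 0, 0],
    [0, 0, 0],
    [0, 0, 0],
    [0, 0, 0],
  ],
)

```text
time_s: 7.3
tool_pos: [0.522, 0.0542, 0.2618]
orientation: [-0.001, 0.469, 0.883, -0.0]
force: [-0.3, 0.2, -4.1]
width: 0.34
grasp_force: 60.7
```

play_rows(
  fingers=[-1, -1, -1, -1],
  travel=[
    [0, 0, 0.003],
    [0, 0, 0.003],
    [0, 0, 0],
    [0, 0, 0],
  ],
  rotation=[
    [0, 0, 0],
    [0, 0, 0],
    [0, 0, 0],
    [0, 0, 0],
  ],
)

```text
time_s: 7.7
tool_pos: [0.5222, 0.0542, 0.2602]
orientation: [-0.0, 0.469, 0.883, 0.0]
force: [-1.8, 0.1, 1.4]
width: 0.341
grasp_force: 61.2
```

```bash
python3 -c "
from h import *
show()"
```

```text
t 7.7 grasp [0.5223 0.0542 0.1055] yaw 34.1 F [-1.8  0.1  1.4] M [-0.08  0.2   0.01] w 0.341 gf 61.2 q [-0.04  0.5   1.71  0.    0.92 -0.64]
```

play_rows(
  fingers=[1, 1, 1, 1, 1],
  travel=[
    [0, 0, -0.003],
    [0, 0, 0],
    [0, 0, 0],
    [0, 0, 0],
    [0, 0, 0],
  ],
  rotation=[
    [0, 0, 0],
    [0, 0, 0],
    [0, 0, 0],
    [0, 0, 0],
    [0, 0, 0],
  ],
)

```text
time_s: 8.2
tool_pos: [0.5223, 0.0542, 0.261]
orientation: [-0.0, 0.469, 0.883, 0.0]
force: [-0.0, 0.0, 0.3]
width: 0.998
grasp_force: 0.0
```

```bash
python3 -c "
from h import *
y=Rt(-9.2)[:,1]; nrm=np.array([-y[1],y[0],0]); c=np.array([.5477,.2472,.0415])
for p in ((95,130),(165,235),(385,165),(325,250),(205,60)):
  px=(p[0]/7+220-.5,p[1]/7+240-.5)
  o,d=ray('side',px); s=nrm@(c-o)/(nrm@d); q=o+d*s-c; print(p,'along y',round(q@y,4),'above grasp',round(q[2],4))
show()"
```

```text
(95, 130) along y 0.0499 above grasp 0.0203
(165, 235) along y 0.0286 above grasp -0.0165
(385, 165) along y -0.0408 above grasp 0.0197
(325, 250) along y -0.0223 above grasp -0.0149
(205, 60) along y 0.0147 above grasp 0.0507
t 8.2 grasp [0.5222 0.0543 0.1063] yaw 34.1 F [-0.   0.   0.3] M [ 0.01 -0.03 -0.  ] w 0.998 gf 0.0 q [-0.04  0.5   1.71  0.    0.93 -0.64]
```

play_rows(
  fingers=[1, 1, 1, 1, 1],
  travel=[
    [0, 0, -0.075],
    [0, 0, -0.075],
    [0.075, 0, 0],
    [0.075, 0, 0],
    [0, 0, 0],
  ],
  rotation=[
    [0, 0, 0],
    [0, 0, 0],
    [0, 0, 0],
    [0, 0, 0],
    [0, 0, 0],
  ],
)

```text
time_s: 8.7
tool_pos: [0.4869, 0.1059, 0.3212]
orientation: [-0.001, 0.468, 0.884, 0.0]
force: [-0.7, -0.7, -0.5]
width: 0.998
grasp_force: 0.0
```

```bash
python3 -c "
from h import *
a=np.radians(124.1); line([.5222+.06*np.cos(a),.0542+.06*np.sin(a),.112],34.1,3)
print(proj('side',[.5222+.06*np.cos(a),.0542+.06*np.sin(a),.121]))
p=pic('side'); cv2.imwrite('pics/c4.png',cv2.resize(p[150:250,220:320],None,fx=6,fy=6,interpolation=cv2.INTER_CUBIC))"
```

```text
t 8.7 grasp [0.4867 0.106  0.1665] yaw 34.2 F [-0.7 -0.7 -0.5] M [-0.01  0.05 -0.04] w 0.998 gf 0.0 q [ 0.06  0.38  1.72  0.    1.04 -0.54]
travel [[-0.0025, 0.0003, 0.0454], [-0.0024, 0.0003, 0.0454], [-0.0024, 0.0003, 0.0454]]
rot [[-0.0002, -0.0006, 0.0002], [0.0, 0.0, 0.0002], [0.0, 0.0, 0.0002]]
[283.68662584 204.44274672]
```

View pics/c4.png

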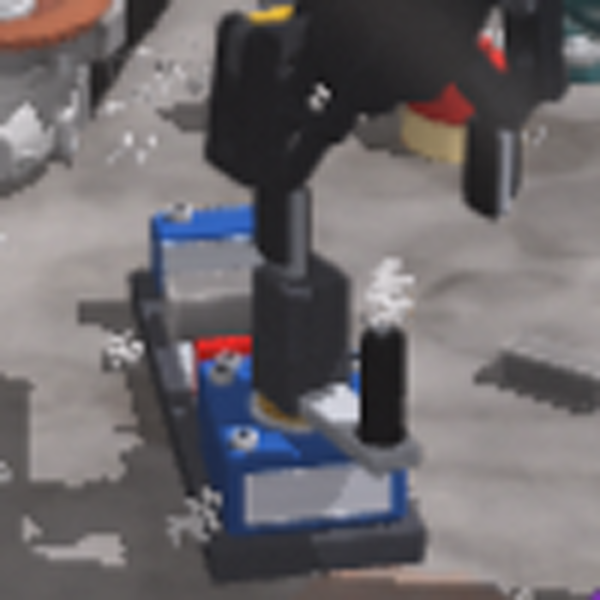

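The crank sits home on the collar. Its handle top is at about px (284,205), where it was predicted. Now I take the handle.

play_rows(
  fingers=[1, 1, 1, 1, 1],
  travel=[
    [-0.004, 0.0005, 0.0454],
    [-0.001, 0, 0.0454],
    [0, 0, 0.0454],
    [0, 0, 0],
    [0, 0, 0],
  ],
  rotation=[
    [0, 0, 0],
    [0, 0, 0],
    [0, 0, 0],
    [0, 0, 0],
    [0, 0, 0],
  ],
)

```text
time_s: 9.25
tool_pos: [0.4904, 0.1019, 0.2667]
orientation: [-0.0, 0.469, 0.883, -0.0]
force: [0.0, -0.1, -0.0]
width: 0.998
grasp_force: 0.0
```

play_rows(
  fingers=[-1, -1, -1, -1, -1],
  travel=[
    [0, 0, 0],
    [0, 0, 0],
    [0, 0, 0],
    [0, 0, 0],
    [0, 0, 0],
  ],
  rotation=[
    [0, 0, 0],
    [0, 0, 0],
    [0, 0, 0],
    [0, 0, 0],
    [0, 0, 0],
  ],
)

```text
time_s: 9.75
tool_pos: [0.4899, 0.1025, 0.2668]
orientation: [-0.0, 0.469, 0.883, 0.0]
force: [-0.7, 0.8, 1.6]
width: 0.183
grasp_force: 58.4
```

play_rows(
  fingers=[-1, -1, -1],
  travel=[
    [0, 0, 0],
    [0, 0, 0],
    [0, 0, 0],
  ],
  rotation=[
    [0, 0, 0],
    [0, 0, 0],
    [0, 0, 0],
  ],
)

```text
time_s: 10.05
tool_pos: [0.4899, 0.1025, 0.2667]
orientation: [-0.0, 0.469, 0.883, 0.0]
force: [-1.4, 1.6, 3.7]
width: 0.186
grasp_force: 58.5
```

```bash
cat >> h.py <<'E'
C=np.array([.5222,.0542])
def wind(a0,da,n,yaw=34.1,lead=0,rad=.06,first=None):
    """rows for n clockwise steps of da deg from commanded angle a0"""
    R=Rt(yaw); P=lambda a:np.array([*(C+rad*np.array([np.cos(np.radians(a)),np.sin(np.radians(a))])),0])
    T=[np.round(R.T@(P(a0-da*(k+1))-P(a0-da*k))/.4,4).tolist() for k in range(n)]
    for i in range(0,n,5): print(a0-da*i,T[i:i+5])
def ang():
    o,R,g=show(); v=g[:2]-C; a=np.arctan2(v[1],v[0]); F=np.array(o["force"][:2]); rr=v/np.linalg.norm(v); t=np.array([rr[1],-rr[0]])
    print("angle",round(np.degrees(a),1),"rad",round(np.linalg.norm(v)*1000,2),"F tang(cw)",round(F@t,1),"F radial",round(F@rr,1))
E
python3 -c "
from h import *
ang(); wind(124.1,20,20)"
```

```text
t 10.05 grasp [0.4899 0.1026 0.112 ] yaw 34.1 F [-1.4  1.6  3.7] M [ 0.23  0.13 -0.02] w 0.186 gf 58.5 q [ 0.05  0.46  1.77  0.    0.91 -0.54]
angle 123.8 rad 58.21 F tang(cw) -0.3 F radial 2.1
124.1 [[-0.009, 0.0513, 0.0], [-0.026, 0.0451, 0.0], [-0.0399, 0.0335, 0.0], [-0.049, 0.0178, 0.0], [-0.0521, -0.0, 0.0]]
24.099999999999994 [[-0.049, -0.0178, 0.0], [-0.0399, -0.0335, 0.0], [-0.026, -0.0451, 0.0], [-0.009, -0.0513, 0.0], [0.009, -0.0513, 0.0]]
-75.9 [[0.026, -0.0451, 0.0], [0.0399, -0.0335, 0.0], [0.049, -0.0178, 0.0], [0.0521, -0.0, 0.0], [0.049, 0.0178, 0.0]]
-175.9 [[0.0399, 0.0335, 0.0], [0.026, 0.0451, 0.0], [0.009, 0.0513, 0.0], [-0.009, 0.0513, 0.0], [-0.026, 0.0451, 0.0]]
```

play_rows(
  fingers=[-1, -1, -1, -1, -1],
  travel=[
    [-0.009, 0.0513, 0.0],
    [-0.026, 0.0451, 0.0],
    [-0.0399, 0.0335, 0.0],
    [-0.049, 0.0178, 0.0],
    [-0.0521, 0, 0],
  ],
  rotation=[
    [0, 0, 0],
    [0, 0, 0],
    [0, 0, 0],
    [0, 0, 0],
    [0, 0, 0],
  ],
)

```text
time_s: 10.55
tool_pos: [0.5781, 0.0784, 0.2665]
orientation: [-0.002, 0.468, 0.884, 0.0]
force: [-8.0, 4.8, 5.3]
width: 0.189
grasp_force: 59.1
```

```bash
sed -i 's/^C=.*/C=np.array([.5232,.0527])/' h.py; python3 -c "
from h import *
ang()"
```

```text
t 10.55 grasp [0.5776 0.0788 0.1118] yaw 34.1 F [-8.   4.8  5.3] M [0.88 1.67 0.05] w 0.189 gf 59.1 q [ 0.    0.59  1.54  0.    1.02 -0.59]
angle 25.6 rad 60.33 F tang(cw) -7.8 F radial -5.2
```

play_rows(
  fingers=[-1, -1, -1, -1, -1],
  travel=[
    [-0.049, -0.0178, 0.0],
    [-0.0399, -0.0335, 0.0],
    [-0.026, -0.0451, 0.0],
    [-0.009, -0.0513, 0.0],
    [0.009, -0.0513, 0.0],
  ],
  rotation=[
    [0, 0, 0],
    [0, 0, 0],
    [0, 0, 0],
    [0, 0, 0],
    [0, 0, 0],
  ],
)

```text
time_s: 11.05
tool_pos: [0.5393, -0.0058, 0.2671]
orientation: [0.002, 0.469, 0.883, 0.002]
force: [6.5, 8.5, -2.1]
width: 0.193
grasp_force: 58.5
```

```bash
python3 -c "
from h import *
ang()"
```

```text
t 11.05 grasp [ 0.5402 -0.0055  0.1124] yaw 34.0 F [ 6.5  8.5 -2.1] M [ 1.73 -1.17 -0.  ] w 0.193 gf 58.5 q [-0.15  0.51  1.67  0.    0.95 -0.75]
angle -73.7 rad 60.63 F tang(cw) -8.6 F radial -6.3
```

play_rows(
  fingers=[-1, -1, -1, -1, -1],
  travel=[
    [0.026, -0.0451, 0.0],
    [0.0399, -0.0335, 0.0],
    [0.049, -0.0178, 0.0],
    [0.0521, 0, 0.0],
    [0.049, 0.0178, 0.0],
  ],
  rotation=[
    [0, 0, 0],
    [0, 0, 0],
    [0, 0, 0],
    [0, 0, 0],
    [0, 0, 0],
  ],
)

```text
time_s: 11.55
tool_pos: [0.4631, 0.0474, 0.2669]
orientation: [0.001, 0.469, 0.883, -0.001]
force: [4.7, -8.1, 0.1]
width: 0.182
grasp_force: 59.4
```

play_rows(
  fingers=[-1, -1, -1, -1, -1],
  travel=[
    [0.0399, 0.0335, 0.0],
    [0.026, 0.0451, 0.0],
    [0.009, 0.0513, 0.0],
    [-0.009, 0.0513, 0.0],
    [-0.026, 0.0451, 0.0],
  ],
  rotation=[
    [0, 0, 0],
    [0, 0, 0],
    [0, 0, 0],
    [0, 0, 0],
    [0, 0, 0],
  ],
)

```text
time_s: 12.05
tool_pos: [0.5285, 0.1131, 0.2662]
orientation: [-0.003, 0.468, 0.884, -0.002]
force: [-8.3, -6.3, 5.4]
width: 0.189
grasp_force: 60.2
```

```bash
python3 -c "
from h import *
ang()"
```

```text
t 12.05 grasp [0.5274 0.113  0.1115] yaw 34.2 F [-8.3 -6.3  5.4] M [-1.32  1.73  0.06] w 0.189 gf 60.2 q [ 0.07  0.52  1.66 -0.    0.97 -0.53]
angle 86.0 rad 60.48 F tang(cw) -7.9 F radial -6.9
```

play_rows(
  fingers=[-1, -1, -1, -1, -1],
  travel=[
    [-0.0399, 0.0335, 0.0],
    [-0.049, 0.0178, 0.0],
    [-0.0521, 0, 0.0],
    [-0.049, -0.0178, 0.0],
    [-0.0399, -0.0335, 0.0],
  ],
  rotation=[
    [0, 0, 0],
    [0, 0, 0],
    [0, 0, 0],
    [0, 0, 0],
    [0, 0, 0],
  ],
)

```text
time_s: 12.55
tool_pos: [0.5818, 0.0371, 0.2666]
orientation: [-0.001, 0.469, 0.883, 0.002]
force: [-1.6, 9.8, 1.7]
width: 0.189
grasp_force: 59.7
```

play_rows(
  fingers=[-1, -1, -1, -1, -1],
  travel=[
    [-0.026, -0.0451, 0.0],
    [-0.009, -0.0513, 0.0],
    [0.009, -0.0513, 0.0],
    [0.026, -0.0451, 0.0],
    [0.0399, -0.0335, 0.0],
  ],
  rotation=[
    [0, 0, 0],
    [0, 0, 0],
    [0, 0, 0],
    [0, 0, 0],
    [0, 0, 0],
  ],
)

```text
time_s: 13.05
tool_pos: [0.4987, -0.0026, 0.2675]
orientation: [0.004, 0.469, 0.883, 0.001]
force: [9.8, -0.7, -3.5]
width: 0.183
grasp_force: 59.3
```

```bash
python3 -c "
from h import *
ang()
for c in ('top','side'):
  p=pic(c); cv2.imwrite(f'pics/{c}5.png',p)
a=cv2.resize(cv2.imread('pics/side5.png')[160:240,230:300],None,fx=6,fy=6,interpolation=cv2.INTER_CUBIC)
b=cv2.resize(cv2.imread('pics/top5.png')[165:225,210:310],None,fx=4,fy=4,interpolation=cv2.INTER_CUBIC)
o=np.zeros((480,800,3),np.uint8); o[:,:380]=a[:,:380]; o[:240,390:790]=b; cv2.imwrite('pics/c5.png',o)
"
```

```text
t 13.05 grasp [ 0.4999 -0.0029  0.1128] yaw 34.0 F [ 9.8 -0.7 -3.5] M [ 0.08 -1.73 -0.02] w 0.183 gf 59.3 q [-0.16  0.45  1.78 -0.    0.9  -0.75]
angle -112.7 rad 60.31 F tang(cw) -9.3 F radial -3.2
```

View pics/c5.png

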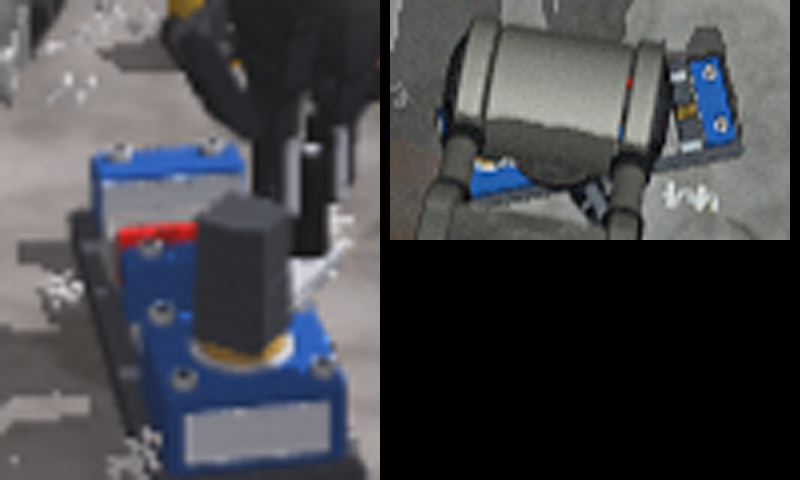

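play_rows(
  fingers=[-1, -1, -1, -1, -1],
  travel=[
    [0.049, -0.0178, 0.0],
    [0.0521, 0, 0.0],
    [0.049, 0.0178, 0.0],
    [0, 0, 0],
    [0, 0, 0],
  ],
  rotation=[
    [0, 0, 0],
    [0, 0, 0],
    [0, 0, 0],
    [0, 0, 0],
    [0, 0, 0],
  ],
)

```text
time_s: 13.65
tool_pos: [0.4636, 0.0485, 0.2666]
orientation: [-0.001, 0.468, 0.884, -0.0]
force: [-4.6, -1.3, 7.2]
width: 0.187
grasp_force: 60.7
```

```bash
python3 -c "
from h import *
ang(); wind(-535.9,10,30)"
```

```text
t 13.65 grasp [0.4633 0.0485 0.1119] yaw 34.1 F [-4.6 -1.3  7.2] M [0.02 0.57 0.02] w 0.187 gf 60.7 q [-0.06  0.41  1.87  0.    0.87 -0.66]
angle -176.0 rad 60.08 F tang(cw) -0.9 F radial 4.7
-535.9 [[0.0214, 0.015, 0.0], [0.0185, 0.0185, 0.0], [0.015, 0.0214, 0.0], [0.0111, 0.0237, 0.0], [0.0068, 0.0253, 0.0]]
-585.9 [[0.0023, 0.026, 0.0], [-0.0023, 0.026, 0.0], [-0.0068, 0.0253, 0.0], [-0.0111, 0.0237, 0.0], [-0.015, 0.0214, 0.0]]
-635.9 [[-0.0185, 0.0185, 0.0], [-0.0214, 0.015, 0.0], [-0.0237, 0.0111, 0.0], [-0.0253, 0.0068, 0.0], [-0.026, 0.0023, 0.0]]
-685.9 [[-0.026, -0.0023, 0.0], [-0.0253, -0.0068, 0.0], [-0.0237, -0.0111, 0.0], [-0.0214, -0.015, 0.0], [-0.0185, -0.0185, 0.0]]
-735.9 [[-0.015, -0.0214, 0.0], [-0.0111, -0.0237, 0.0], [-0.0068, -0.0253, 0.0], [-0.0023, -0.026, 0.0], [0.0023, -0.026, 0.0]]
-785.9 [[0.0068, -0.0253, 0.0], [0.0111, -0.0237, 0.0], [0.015, -0.0214, 0.0], [0.0185, -0.0185, 0.0], [0.0214, -0.015, 0.0]]
```

play_rows(
  fingers=[-1, -1, -1, -1, -1],
  travel=[
    [0.0214, 0.015, 0.0],
    [0.0185, 0.0185, 0.0],
    [0.015, 0.0214, 0.0],
    [0.0111, 0.0237, 0.0],
    [0.0068, 0.0253, 0.0],
  ],
  rotation=[
    [0, 0, 0],
    [0, 0, 0],
    [0, 0, 0],
    [0, 0, 0],
    [0, 0, 0],
  ],
)

```text
time_s: 14.15
tool_pos: [0.4812, 0.0952, 0.2662]
orientation: [-0.002, 0.469, 0.883, -0.002]
force: [-5.7, -5.8, 6.1]
width: 0.185
grasp_force: 60.6
```

```bash
python3 -c "
from h import *
ang()"
```

```text
t 14.15 grasp [0.4803 0.095  0.1115] yaw 34.1 F [-5.7 -5.8  6.1] M [-1.1   1.06  0.03] w 0.185 gf 60.6 q [ 0.04  0.45  1.8  -0.    0.9  -0.56]
angle 135.4 rad 60.3 F tang(cw) -8.1 F radial -0.0
```

play_rows(
  fingers=[-1, -1, -1],
  travel=[
    [0.0023, 0.026, 0.0],
    [-0.0023, 0.026, 0.0],
    [-0.0068, 0.0253, 0.0],
  ],
  rotation=[
    [0, 0, 0],
    [0, 0, 0],
    [0, 0, 0],
  ],
)

```text
time_s: 14.45
tool_pos: [0.5082, 0.1107, 0.2662]
orientation: [-0.003, 0.469, 0.883, -0.002]
force: [-7.5, -1.4, 7.7]
width: 0.187
grasp_force: 60.8
```

```bash
python3 -c "
from h import *
ang()"
```

```text
t 14.45 grasp [0.5072 0.1107 0.1115] yaw 34.1 F [-7.5 -1.4  7.7] M [-0.55  1.49  0.06] w 0.187 gf 60.8 q [ 0.07  0.49  1.72  0.    0.94 -0.53]
angle 105.4 rad 60.2 F tang(cw) -7.6 F radial 0.6
```

play_rows(
  fingers=[-1, -1, -1],
  travel=[
    [-0.0111, 0.0237, 0.0],
    [-0.015, 0.0214, 0.0],
    [-0.0185, 0.0185, 0.0],
  ],
  rotation=[
    [0, 0, 0],
    [0, 0, 0],
    [0, 0, 0],
  ],
)

```text
time_s: 14.75
tool_pos: [0.5396, 0.1106, 0.2663]
orientation: [-0.003, 0.469, 0.883, -0.001]
force: [-7.7, 2.0, 9.5]
width: 0.191
grasp_force: 60.9
```

```bash
python3 -c "
from h import *
ang()"
```

```text
t 14.75 grasp [0.5386 0.1108 0.1116] yaw 34.1 F [-7.7  2.   9.5] M [ 0.09  1.64 -0.01] w 0.191 gf 60.9 q [ 0.06  0.54  1.63  0.    0.98 -0.53]
angle 75.1 rad 60.07 F tang(cw) -7.9 F radial -0.0
```

play_rows(
  fingers=[-1, -1, -1],
  travel=[
    [-0.0214, 0.015, 0.0],
    [-0.0237, 0.0111, 0.0],
    [-0.0253, 0.0068, 0.0],
  ],
  rotation=[
    [0, 0, 0],
    [0, 0, 0],
    [0, 0, 0],
  ],
)

```text
time_s: 15.05
tool_pos: [0.5665, 0.0948, 0.2664]
orientation: [-0.003, 0.469, 0.883, -0.0]
force: [-7.0, 4.8, 7.1]
width: 0.186
grasp_force: 60.9
```

```bash
python3 -c "
from h import *
ang()"
```

```text
t 15.05 grasp [0.5658 0.0952 0.1117] yaw 34.1 F [-7.   4.8  7.1] M [ 0.68  1.51 -0.01] w 0.186 gf 60.9 q [ 0.03  0.57  1.56  0.    1.01 -0.57]
angle 44.9 rad 60.13 F tang(cw) -8.3 F radial -1.6
```

play_rows(
  fingers=[-1, -1, -1],
  travel=[
    [-0.026, 0.0023, 0.0],
    [-0.026, -0.0023, 0.0],
    [-0.0253, -0.0068, 0.0],
  ],
  rotation=[
    [0, 0, 0],
    [0, 0, 0],
    [0, 0, 0],
  ],
)

```text
time_s: 15.35
tool_pos: [0.5819, 0.0678, 0.2664]
orientation: [-0.002, 0.469, 0.883, 0.001]
force: [-4.1, 6.3, 6.0]
width: 0.189
grasp_force: 60.6
```

```bash
python3 -c "
from h import *
ang()"
```

```text
t 15.35 grasp [0.5815 0.0684 0.1117] yaw 34.1 F [-4.1  6.3  6. ] M [1.23 1.   0.02] w 0.189 gf 60.6 q [-0.02  0.59  1.53  0.    1.03 -0.61]
angle 15.0 rad 60.33 F tang(cw) -7.1 F radial -2.3
```

play_rows(
  fingers=[-1, -1, -1],
  travel=[
    [-0.0237, -0.0111, 0.0],
    [-0.0214, -0.015, 0.0],
    [-0.0185, -0.0185, 0.0],
  ],
  rotation=[
    [0, 0, 0],
    [0, 0, 0],
    [0, 0, 0],
  ],
)

```text
time_s: 15.65
tool_pos: [0.5819, 0.0368, 0.2665]
orientation: [-0.001, 0.469, 0.883, 0.002]
force: [0.4, 9.8, 3.7]
width: 0.189
grasp_force: 60.3
```

```bash
python3 -c "
from h import *
ang()"
```

```text
t 15.65 grasp [0.5818 0.0375 0.1118] yaw 34.1 F [0.4 9.8 3.7] M [ 1.87  0.24 -0.04] w 0.189 gf 60.3 q [-0.07  0.58  1.54  0.01  1.02 -0.67]
angle -14.5 rad 60.54 F tang(cw) -9.6 F radial -2.1
```

play_rows(
  fingers=[-1, -1],
  travel=[
    [-0.015, -0.0214, 0.0],
    [-0.0111, -0.0237, 0.0],
  ],
  rotation=[
    [0, 0, 0],
    [0, 0, 0],
  ],
)

```text
time_s: 15.85
tool_pos: [0.5732, 0.0182, 0.2667]
orientation: [-0.0, 0.469, 0.883, 0.002]
force: [3.3, 10.6, 2.2]
width: 0.183
grasp_force: 60.1
```

```bash
python3 -c "
from h import *
ang()"
```

```text
t 15.85 grasp [0.5735 0.0189 0.112 ] yaw 34.0 F [ 3.3 10.6  2.2] M [ 2.09 -0.49 -0.06] w 0.183 gf 60.1 q [-0.1   0.57  1.57  0.01  1.   -0.7 ]
angle -33.9 rad 60.64 F tang(cw) -10.6 F radial -3.2
```

play_rows(
  fingers=[-1, -1],
  travel=[
    [-0.0068, -0.0253, 0.0],
    [-0.0023, -0.026, 0.0],
  ],
  rotation=[
    [0, 0, 0],
    [0, 0, 0],
  ],
)

```text
time_s: 16.05
tool_pos: [0.5588, 0.0035, 0.2669]
orientation: [0.001, 0.469, 0.883, 0.003]
force: [7.1, 10.7, 0.2]
width: 0.189
grasp_force: 60.1
```

```bash
python3 -c "
from h import *
ang()
for c in ('top','side'):
  p=pic(c); cv2.imwrite(f'pics/{c}6.png',p)
a=cv2.resize(cv2.imread('pics/side6.png')[170:240,235:300],None,fx=8,fy=8,interpolation=cv2.INTER_CUBIC)
cv2.imwrite('pics/c6.png',a)
"
```

```text
t 16.05 grasp [0.5596 0.0042 0.1122] yaw 34.0 F [ 7.1 10.7  0.2] M [ 2.07 -1.28 -0.09] w 0.189 gf 60.1 q [-0.13  0.55  1.61  0.01  0.98 -0.73]
angle -53.1 rad 60.64 F tang(cw) -12.1 F radial -4.3
```

View pics/c6.png

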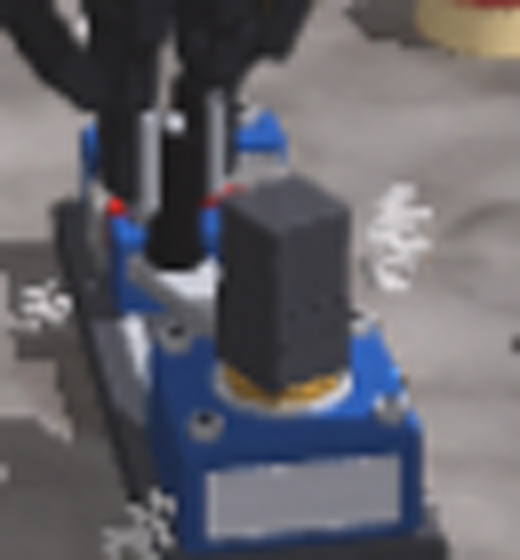

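play_rows(
  fingers=[-1, -1, -1],
  travel=[
    [0.0003, -0.0104, 0.0],
    [0, 0, 0],
    [0, 0, 0],
  ],
  rotation=[
    [0, 0, 0],
    [0, 0, 0],
    [0, 0, 0],
  ],
)

```text
time_s: 16.45
tool_pos: [0.5554, 0.0013, 0.2669]
orientation: [0.001, 0.469, 0.883, 0.003]
force: [6.7, 7.9, 0.5]
width: 0.189
grasp_force: 60.2
```

```bash
python3 -c "
from h import *
ang()"
```

```text
t 16.45 grasp [0.5561 0.0019 0.1122] yaw 34.0 F [6.7 7.9 0.5] M [ 1.56 -1.13 -0.03] w 0.189 gf 60.2 q [-0.14  0.54  1.62  0.    0.98 -0.73]
angle -57.1 rad 60.58 F tang(cw) -9.9 F radial -3.0
```

play_rows(
  fingers=[-1, 1, 1, 1, 1],
  travel=[
    [0, 0.005, 0],
    [0, 0, 0],
    [0, 0, 0],
    [0, 0, 0],
    [0, 0, 0],
  ],
  rotation=[
    [0, 0, 0],
    [0, 0, 0],
    [0, 0, 0],
    [0, 0, 0],
    [0, 0, 0],
  ],
)

```text
time_s: 16.95
tool_pos: [0.5552, 0.0015, 0.2662]
orientation: [-0.001, 0.469, 0.883, -0.0]
force: [-0.3, -0.3, 1.4]
width: 0.858
grasp_force: 0.0
```

play_rows(
  fingers=[1, 1, 1, 1, 1],
  travel=[
    [0, 0, 0],
    [0, 0, -0.05],
    [0, 0, -0.1],
    [0, 0, -0.1],
    [0, 0, -0.1],
  ],
  rotation=[
    [0, 0, 0],
    [0, 0, 0],
    [0, 0, 0],
    [0, 0, 0],
    [0, 0, 0],
  ],
)

```text
time_s: 17.45
tool_pos: [0.5551, 0.0018, 0.408]
orientation: [-0.0, 0.469, 0.883, -0.0]
force: [0.4, -0.6, 0.2]
width: 0.998
grasp_force: 0.0
```

play_rows(
  fingers=[1, 1, 1, 1, 1],
  travel=[
    [0.12, 0, 0],
    [0.12, 0, 0],
    [0.12, 0, 0],
    [0.12, 0, 0],
    [0.12, 0, 0],
  ],
  rotation=[
    [0, 0, 0],
    [0, 0, 0],
    [0, 0, 0],
    [0, 0, 0],
    [0, 0, 0],
  ],
)

```text
time_s: 17.95
tool_pos: [0.4194, 0.2017, 0.4068]
orientation: [-0.0, 0.469, 0.883, 0.0]
force: [0.1, 0.9, 0.1]
width: 1.0
grasp_force: 0.0
```

```bash
python3 -c "
from h import *
show()
for c in ('top','side'):
  p=pic(c); cv2.imwrite(f'pics/{c}7.png',p)
a=cv2.resize(cv2.imread('pics/side7.png')[165:240,235:300],None,fx=6,fy=6,interpolation=cv2.INTER_CUBIC)
b=cv2.resize(cv2.imread('pics/top7.png')[165:225,225:305],None,fx=5,fy=5,interpolation=cv2.INTER_CUBIC)
o=np.zeros((450,800,3),np.uint8); o[:,:390]=a; o[:300,395:795]=b; cv2.imwrite('pics/c7.png',o)
"
```

```text
t 17.95 grasp [0.4194 0.2018 0.2521] yaw 34.1 F [0.1 0.9 0.1] M [ 0.04 -0.05  0.02] w 1.0 gf 0.0 q [ 0.28  0.23  1.67  0.    1.24 -0.31]
```

View pics/c7.png

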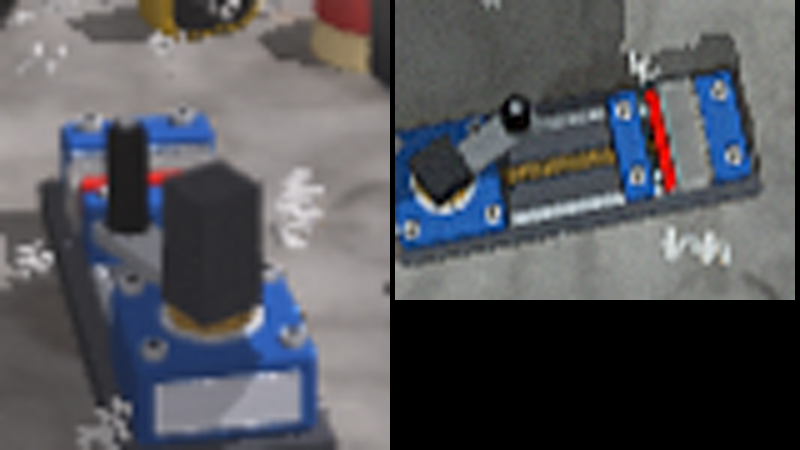

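The crank is on the shaft, and the tube sits tight between the red pad (px ~358,194) and the fixed jaw. A gap of about 2 px, roughly 6 mm, is left behind the pad, and the gripper is clear.

```bash
python3 -c "
from h import *
print(ticket.close_job())"
```

```text
the job is handed in; nothing more can be done
None
```

The crank is fully home on the shaft and was wound about 2.5 turns clockwise; the tube is clamped against the fixed jaw with the spring squeezed an estimated 5.6 mm (about half way), the crank was left on the shaft, and the job is handed in.

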